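# Key and seat the base cover of an upturned air purifier

## Robot

A 6-joint arm with a two-finger parallel gripper is mounted at the origin on the work surface. World frame = base frame: x ahead of the robot, y to its left, z up, the work surface at z = 0. Lengths are in m, angles in rad, forces in N, time in s.
With the tool pointing down it reaches from about 0.425 to 0.95 m from the base axis. Payload 3.5 kg.
Tool frame: the origin (TCP) lies at the very end of the fingers, on their centre line; the grasp point (between the pads) lies 19 mm behind it; z points along the fingers, y is the direction in which the jaws open and shut (so a half turn about z gives the same grasp; the last joint's range is limited). The gripper opens to 85 mm and grips with 20 to 120 N. Pads are 22 mm wide; open, the fingers measure 114 mm over their backs; the gripper's body (76 mm by 85 mm) begins 54 mm behind the grasp point. The pads swing forward as they close: fully open they stand 13 mm farther back than shut.
Start: joints at [1.148, 0.286, 1.577, -0, 1.279, -0.15], TCP at [0.182, 0.65, 0.231] pointing down, gripper open.
Joint ranges: [-2.77, 2.77], [-0.9, 2.22], [0.21, 2.48], [-1.53, 4.67], [0.24, 2.81], [-2.84, 2.84]. Speed limits (rad/s): [2.79, 2.79, 3.14, 3.14, 3.14, 3.14].

## Interface

Orientations are given as a unit quaternion [x, y, z, w].
In Python, from plant import get_state, read_camera, get_calibration, ticket, search_frame, cut_out, pinpoint gives the robot as it stands.
- The arm moves only by the tool move_arm, never from a script. Its argument "plan" is a list that holds one entry, the list of rows, each a list of 7 numbers: the turn, a rotation vector about the tool's x, y, z in degrees, then the shift along the tool's x, y, z in m, then the finger opening in m, from 0 to 0.0854. In form: [[[ax, ay, az, x, y, z, hand], ...]]. A call has exactly 5 rows; each row is the pose to reach, as a shift and turn from the pose measured when the call began, along the tool's axes at that moment; what a row does not reach only later rows make up. A row lasts 1/8 s, in which the tool goes at most 62.5 mm and 10.7 degrees, less where a joint would pass 70% of its speed; a pose out of reach is approached as far as the arm can. A call with a gripper value outside its range is refused whole. The fingers move at their own pace and stop on an object; "force" is the grip in N (left out, the last holds). Time passes only in rows, so rows that repeat a pose let the fingers close, or fill a call up. It gives the time, the measured TCP pose, the force and the opening at its end, in the units of the state.
- get_state(): the state, without advancing time (a new reading comes with each control period).
- read_camera(name): name is "side" or "top" or "wrist"; returns the picture (420x560x3 uint8, red, green, blue); there is no depth.
- get_calibration(name): a dict with "mtx" (3x3 intrinsics, pixels), "extrinsics" (4x4, takes a point from camera to world coordinates); the wrist camera has in their place "hand_eye" (4x4, takes a point from camera to tool coordinates, whose origin is the TCP and whose axes are the flange's). Camera axes: x right, y up, looking along -z (the intrinsics and any distortion apply to the point x, -y, -z); pixel columns grow to the right and rows downward; lengths in m; the calibration is good to about 2 mm. The wrist camera is an equidistant fisheye: a pixel r from the principal point sees the ray r / f radians off the axis. A picture is of the moment at which its call begins: read the wrist's pose just before it. get_calibration takes no time and is no camera call.
- ticket.sign_off(): hands the job in, once; it reports no verdict.
Trained networks look in the newest picture that a camera, given by its name, has taken for a name from the list of things; names that differ only in an ending like _2 or _b are one class to them, and where a whole thing is asked for, a point or a joint stands for the part that bears it (a point fixed in the world has none). Each returns a list of dicts, best first, with "p" (0 to 1); they miss things now and then, are a little off and sometimes report something else, mostly with a low value. They report only what shows in the picture. A call takes as long as a camera call. They do not tell look-alikes from the thing itself.
- search_frame(camera, query): "centre" ([column, row] in pixels, amid what is visible of it).
- cut_out(camera, query): "pixels" (420x560 bool, what is visible of it) and "centre" ([column, row] in pixels, amid what is visible of it).
- pinpoint(camera, query): "centre" ([column, row] in pixels: a listed point, or the origin of a listed thing).
The state is a dict: "time": time; "qpos": joint angles; "dq": joint speeds; "joint_efforts": joint torques, N m; "eef_pos": TCP position; "tcp_rot": TCP orientation; "contact_force": force on the tool from outside, world axes, zero at the start; "wrist_torque": the same for the moment, N m; "opening": opening from 0.0 (shut) to 1.0 (fully open).
Only numpy, scipy, OpenCV 4.12 (cv2) and the standard library are available. Lean on these libraries where they do the work, as an engineer would, in place of code of your own. Each camera call takes 0.05 s, during which the arm holds its last target.

## Task

The desk air purifier stands upside down after a filter change, and its round base cover has been laid in without being keyed. With a fingertip in the cover's finger recess, push its grip bar round until the notch in the cover's rim meets the lug of the base ring and drops over it, then press down on the middle of the bar until the cover is fully home, flush with the ring all round. Do not pinch the bar or lift the cover, and leave the other things on the desk where they are.

Things in the scene. Friction and masses are not known exactly. Their poses are not given: they have to be found in the camera images.
- purifier: upturned desk air purifier: white drum 208 mm across, 170 mm tall, dark slots round its side; it does not move. Origin on its axis at desk level, z up, x towards the lug. Its base, facing up, is a flat grey ring (outer diameter 206 mm, bore 157 mm, face 170 mm above the desk) with four round rubber feet 16 mm across and one straight white rib, 9 mm wide and 2 mm high, that crosses the ring along the x axis and leads to the lug
- seat (a point): point on the purifier's axis, 161 mm above the desk (9 mm below the ring's face), where the cover's origin lies when it is fully home; axes as the purifier's. A ledge in the bore carries the cover's rim at this height. Inside the ledge is a well 130 mm across, with two sprung catches, 45 degrees either side of the lug, that hold that side of a keyed but unpressed cover 3 to 5 mm too high; pressing it home past them takes 8 to 12 N on the bar's middle
- lug (a point): middle of the top of the key lug, 72.5 mm from the purifier's axis: a white block 9 mm wide, 13 mm long (radially) on the ledge, its top level with the ring's face, 170 mm above the desk. Until the cover is keyed its rim lies on the lug, 9 mm too high on that side, and hides it; the white rib across the ring's face ends at it and shows where it is
- cover: loose base cover, white plastic, about 0.15 kg: disc 152 mm across, its flat rim 9 mm thick (60 to 76 mm from the axis) round a circular finger recess 120 mm across and 18 mm deep, crossed by the grip bar. Origin on its axis at the rim's underside: rim and bar tops at z = +9 mm, recess floor at z = -9 mm. x runs along the bar towards the notch, z up
- bar (a point): middle of the top of the grip bar, on the cover's axis, 9 mm above the cover's origin: the place to press. The bar is 12 mm wide, 18 mm high, runs from wall to wall of the recess along the cover's x, and its top is level with the rim. At 28 mm from the axis there are 47 mm of free recess beside it for a finger
- notch (a point): middle of the notch in the cover's rim, at the height of the rim's top, 72.5 mm from the axis in the cover's x direction, in line with one end of the bar: a gap 12 mm deep (radially) and 14 to 17 mm wide. Unkeyed, the cover turns either way under a few newtons, tilted 3.6 degrees, origin 5 mm over the seat. Over the lug this side drops to 3 to 5 mm proud and the lug stops the turning
- old_filter: bystander: the used pleated filter cartridge, an upright cylinder 104 mm across and 85 mm tall, loose; origin under its centre
- stapler: bystander: desk stapler lying on its base, 150 x 36 x 56 mm, long side along its x, loose; origin under its centre
- tape_roll: bystander: roll of paper tape lying flat, 94 mm across and 24 mm tall, loose; origin under its centre
- pen_cup: bystander: dark metal pen cup, 80 mm across and 98 mm tall, with pens standing up to 160 mm above the desk, loose; origin under its centre
Mind the look-alikes: they are no part of the job. There is more than one size of the purifier; the job needs the largest.

How it is judged:
By the outcome, as a careful person would: the job done as asked, in the order asked, and still so for the second after the job is handed in, with the robot touching nothing.
It also fails if it takes over 54 s, if anything falls off the work surface, if the arm or the gripper's body presses on something with over 40 N, if the wrist force passes 120 N, or if a joint passes its speed limit or range.

## Working session

There is one attempt and no reset: what is moved stays moved. The work goes in short steps, Python scripts to look and compute and a tool call to move; the robot and the scene stay as the last step left them, time stands still between calls to the robot, and variables do not carry over. Pictures are saved under pics/ and viewed, and the job is handed in when it is done.

Besides the shell and the picture viewer there is one more tool, called after "Emit:" by a JSON object that holds its "fn" and its "kwargs". move_arm: Moves the arm, as the interface text tells. Its arguments: {"type":"object","properties":{"plan":{"type":"array","items":{"type":"array","items":{"type":"array","items":{"type":"number"}}}},"force":{"type":"number"}},"required":["plan"]}

```bash
mkdir -p pics; ls
python3 - <<'E'
from plant import *
import cv2
s=get_state();print(s)
for n in ["top","side","wrist"]:
    im=read_camera(n);cv2.imwrite(f"pics/{n}0.png",im[:,:,::-1])
    c=get_calibration(n);print(n,c)
    for q in ["purifier","cover","notch","lug","bar"]:
        try:print(q,[(d["p"],d["centre"]) for d in pinpoint(n,q)][:4])
        except Exception as e:print(q,e)
print(get_state()["time"])
E
```

```text
pics
{'time': 0.0, 'qpos': array([ 1.14801596e+00,  2.87203246e-01,  1.57816495e+00, -3.90529903e-05,
        1.27859498e+00, -1.49980496e-01]), 'dq': array([ 9.51279788e-04,  5.80145044e-05, -1.27585403e-04, -2.44448784e-03,
        1.42955134e-04,  6.02899474e-04]), 'joint_efforts': array([-8.39709319e-04, -4.05982125e+01, -2.92628413e+01, -1.60661684e-04,
        5.77808896e-03, -3.81326501e-06]), 'eef_pos': array([0.18156169, 0.64944609, 0.22992864]), 'tcp_rot': array([ 1.35971687e-01,  9.90712014e-01, -1.14226923e-03, -3.16884152e-04]), 'contact_force': array([0.75112443, 0.24828736, 0.04034019]), 'wrist_torque': array([0.06893957, 0.02135525, 0.01914883]), 'opening': 1.0024357489820654}
top {'mtx': array([[380.5848047 ,   0.        , 281.59617489],
       [  0.        , 380.5848047 , 209.78038286],
       [  0.        ,   0.        ,   1.        ]]), 'extrinsics': array([[ 2.33727672e-02,  9.89463253e-01, -1.42885215e-01,
         4.41733889e-01],
       [-9.99720546e-01,  2.36390209e-02,  1.65915989e-04,
        -2.14419099e-02],
       [ 3.54183435e-03,  1.42841407e-01,  9.89
[... 943 characters left out ...]
)]
lug [(0.95, [311.8, 168.6]), (0.84, [419.7, 236.0]), (0.68, [219.7, 241.8])]
bar [(0.76, [284.2, 176.3])]
wrist {'mtx': array([[325.1922621 ,   0.        , 279.39089192],
       [  0.        , 325.1922621 , 204.86770119],
       [  0.        ,   0.        ,   1.        ]]), 'hand_eye': array([[-3.85789173e-05,  9.52914429e-01,  3.03239327e-01,
         7.82975756e-02],
       [ 9.99999957e-01, -5.13096118e-05,  2.88460556e-04,
        -3.69066843e-04],
       [ 2.90437318e-04,  3.03239326e-01, -9.52914386e-01,
        -1.42102024e-01],
       [ 0.00000000e+00,  0.00000000e+00,  0.00000000e+00,
         1.00000000e+00]])}
purifier []
cover [(0.4, [144.5, 379.6])]
notch []
lug []
bar []
0.9
```

Run:
```python
import cv2
for n in ["top","side"]:
    im=cv2.imread(f"pics/{n}0.png")
    cv2.imwrite(f"pics/{n}0b.png",cv2.resize(im,(800,600),interpolation=cv2.INTER_CUBIC))
im=cv2.imread("pics/top0.png")[130:290,190:390]
cv2.imwrite("pics/top0c.png",cv2.resize(im,None,fx=3.75,fy=3.75,interpolation=cv2.INTER_CUBIC))
```

```text
(no output)
```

View pics/top0.png

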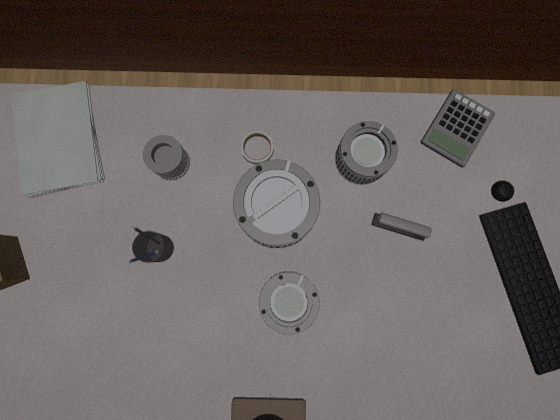

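View pics/side0b.png

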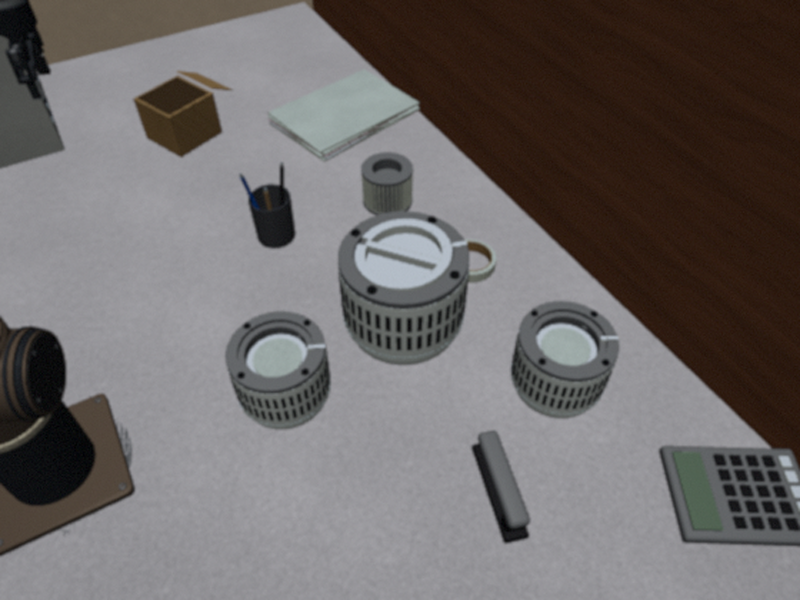

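View pics/top0c.png

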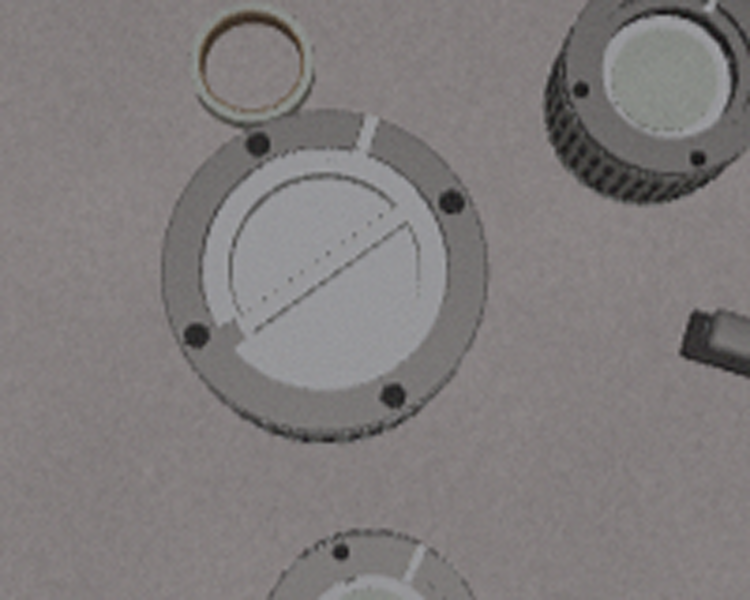

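The picture shows three upturned purifiers, at top-camera pixels (277,202), (289,302) and (367,151). Only the one at (277,202) is clearly largest and has a cover with a bar. In the crop, its notch is at lower left, about (250,216). Its rib is at the top, about (287,172). I'll measure these next.

```bash
cat > h.py <<'E'
import numpy as np, cv2
from scipy.optimize import least_squares
from scipy.spatial.transform import Rotation as R
from plant import *
def proj(cal,P):
    E=cal["extrinsics"];P=np.atleast_2d(P)
    c=(P-E[:3,3])@E[:3,:3]; K=cal["mtx"]
    return np.c_[K[0,2]+K[0,0]*c[:,0]/-c[:,2],K[1,2]-K[1,1]*c[:,1]/-c[:,2]]
def ray(cal,px):
    E=cal["extrinsics"];K=cal["mtx"]
    d=np.array([(px[0]-K[0,2])/K[0,0],-(px[1]-K[1,2])/K[1,1],-1])
    return E[:3,3],E[:3,:3]@d
def onplane(cal,px,z):
    o,d=ray(cal,px);return o+d*(z-o[2])/d[2]
def tri(c1,p1,c2,p2):
    f=lambda P:np.r_[proj(c1,P)[0]-p1,proj(c2,P)[0]-p2]
    r=least_squares(f,[.6,0,.17]);return r.x,np.abs(r.fun).max()
E
python3 - <<'E'
from h import *
t=get_calibration("top");s=get_calibration("side")
for n,a,b in [("cover",(277.1,200.2),(282.3,178.5)),("notch",(249.7,216.4),(253.2,167.9)),("lug",(286.7,173.2),(311.8,168.6)),("bar",(277.5,200.9),(284.2,176.3))]:
    print(n,tri(t,a,s,b))
# feet and ring from top pic (crop px/3.75 + offset)
f=np.array([(258,145),(452,202),(197,336),(394,396)])/3.75+[190,130]-0.5*(1-1/3.75)
F=np.array([onplane(t,p,.172) for p in f]);print(F,F.mean(0))
for p in [(368,150),(375,117)]:
    print(onplane(t,np.array(p)/3.75+[190,130],.171))
for q in ["purifier"]:
  for c in ["top"]:
    for d in cut_out(c,q):
        m=d["pixels"];ys,xs=np.nonzero(m);print(d["p"],d["centre"],m.sum(),xs.min(),xs.max(),ys.min(),ys.max())
E
```

```text
cover (array([ 0.5906956 , -0.00950601,  0.16371168]), np.float64(0.9736465697705512))
notch (array([0.55023539, 0.05423671, 0.16288627]), np.float64(1.139050194607762))
lug (array([ 0.65325053, -0.03098392,  0.18246022]), np.float64(0.5900041862111607))
bar (array([ 0.59089783, -0.01177268,  0.1716018 ]), np.float64(0.34306330013993147))
[[ 0.66755033  0.03585307  0.172     ]
 [ 0.63360507 -0.0877363   0.172     ]
 [ 0.54466728  0.06988506  0.172     ]
 [ 0.510205   -0.05338963  0.172     ]] [ 0.58900692 -0.00884695  0.172     ]
[ 0.66536931 -0.03491832  0.171     ]
[ 0.68704769 -0.03892717  0.171     ]
0.88 [288.6, 301.9] 3048 259 319 271 333
0.7 [253.5, 215.7] 2863 233 319 159 247
0.68 [365.5, 148.3] 3011 335 396 121 183
0.64 [152.1, 249.1] 1105 129 173 227 261
```

```bash
cat >> h.py <<'E'
def rows(targets,hand=0.0):
    """targets: (x,y,z,yaw deg of tool x), tool z straight down"""
    s=get_state();R0=R.from_quat(s["tcp_rot"]);p0=s["eef_pos"];out=[]
    for x,y,z,yaw in targets:
        Rt=R.from_euler('z',yaw,degrees=True)*R.from_euler('x',180,degrees=True)
        rv=(R0.inv()*Rt).as_rotvec(degrees=True)
        d=R0.inv().apply(np.array([x,y,z])-p0)
        out.append([round(float(v),1) for v in rv]+[round(float(v),4) for v in d]+[hand])
    return out
def lin(a,b,n): return [tuple(np.array(a)+(np.array(b)-np.array(a))*(i+1)/n) for i in range(n)]
def show(t,hand=0.0):
    import json
    print("now",get_state()["time"],get_state()["eef_pos"].round(4)); print(json.dumps([rows(t,hand)]))
C=np.array([.589,-.0095])
def fing(th,u,v,C=C):
    a=np.radians(th);return C+np.array([u*np.cos(a)-v*np.sin(a),u*np.sin(a)+v*np.cos(a)])
E
python3 - <<'E'
from h import *
p=fing(123,-.024,-.026);print(p)
# hover high over, offset so wrist cam sees cover
show(lin((.1816,.6494,.24,164.4),(.60,0.0,.26,123),15)[:5])
print(rows(lin((.1816,.6494,.24,164.4),(.60,0.0,.26,123),15)))
E
```

```text
[ 0.62387677 -0.01546748]
now 0.95 [0.1818 0.65   0.2314]
[[[0.0, -0.0, 2.7, -0.0385, -0.0348, -0.01, 0.0], [0.0, -0.0, 5.5, -0.077, -0.069, -0.0113, 0.0], [0.0, -0.0, 8.3, -0.1155, -0.1032, -0.0126, 0.0], [0.0, -0.0, 11.0, -0.1541, -0.1374, -0.014, 0.0], [0.0, -0.0, 13.8, -0.1926, -0.1716, -0.0153, 0.0]]]
[[0.0, -0.0, 2.7, -0.0385, -0.0348, -0.01, 0.0], [0.0, -0.0, 5.5, -0.077, -0.069, -0.0113, 0.0], [0.0, -0.0, 8.3, -0.1155, -0.1032, -0.0126, 0.0], [0.0, -0.0, 11.0, -0.1541, -0.1374, -0.014, 0.0], [0.0, -0.0, 13.8, -0.1926, -0.1716, -0.0153, 0.0], [0.0, -0.0, 16.5, -0.2311, -0.2057, -0.0166, 0.0], [0.0, -0.0, 19.3, -0.2696, -0.2399, -0.018, 0.0], [0.0, -0.0, 22.1, -0.3082, -0.2741, -0.0193, 0.0], [0.0, -0.0, 24.8, -0.3467, -0.3083, -0.0207, 0.0], [0.0, -0.0, 27.6, -0.3852, -0.3425, -0.022, 0.0], [0.0, -0.0, 30.3, -0.4237, -0.3766, -0.0233, 0.0], [0.0, -0.0, 33.1, -0.4623, -0.4108, -0.0247, 0.0], [0.0, -0.0, 35.9, -0.5008, -0.445, -0.026, 0.0], [0.0, -0.0, 38.6, -0.5393, -0.4792, -0.0273, 0.0], [0.0, -0.0, 41.4, -0.5778, -0.5133, -0.0287, 0.0]]
```

Emit:
{"fn": "move_arm", "kwargs": {"plan": [[[0,0,2.7,-0.0385,-0.035,-0.01,0],[0,0,5.5,-0.077,-0.069,-0.02,0],[0,0,8.3,-0.1155,-0.103,-0.025,0],[0,0,11,-0.154,-0.137,-0.03,0],[0,0,13.8,-0.193,-0.172,-0.03,0]]]}}

```text
time: 1.58
eef_pos: [0.3223, 0.4312, 0.2622]
tcp_rot: [0.255, 0.967, 0.001, 0.001]
contact_force: [1.6, 0.2, 0.1]
opening: 0.004
```

Run:
```python
from h import *
s=get_state();p=s["eef_pos"]
show(lin((*p,150.6),(.60,0.0,.26,123),10)[:5])
```

```text
now 1.575 [0.3223 0.4312 0.2622]
[[[0.1, 0.0, 2.7, -0.0454, -0.0239, 0.0002, 0.0], [0.1, 0.0, 5.4, -0.0908, -0.0477, 0.0004, 0.0], [0.1, 0.0, 8.2, -0.1362, -0.0716, 0.0006, 0.0], [0.1, 0.0, 10.9, -0.1816, -0.0954, 0.0008, 0.0], [0.1, 0.0, 13.7, -0.227, -0.1193, 0.0011, 0.0]]]
```

Emit:
{"fn": "move_arm", "kwargs": {"plan": [[[0.1,0,2.7,-0.0454,-0.024,0,0],[0.1,0,5.4,-0.091,-0.048,0,0],[0.1,0,8.2,-0.136,-0.072,0,0],[0.1,0,10.9,-0.182,-0.095,0,0],[0.1,0,13.7,-0.227,-0.119,0,0]]]}}

```text
time: 2.2
eef_pos: [0.462, 0.2144, 0.2626]
tcp_rot: [0.369, 0.929, 0.0, 0.001]
contact_force: [0.2, 0.7, 0.6]
opening: -0.0
```

Run:
```python
from h import *
s=get_state();p=s["eef_pos"];print(R.from_quat(s["tcp_rot"]).as_euler('zyx',degrees=True))
show(lin((*p,136.9),(.61,-0.01,.26,123),5)[:5])
```

```text
[-1.36703726e+02  8.43307158e-02 -1.79990649e+02]
now 2.2 [0.462  0.2144 0.2626]
[[[0.1, 0.1, 2.6, -0.0523, -0.0124, 0.0005, 0.0], [0.1, 0.1, 5.4, -0.1046, -0.0247, 0.0011, 0.0], [0.1, 0.1, 8.1, -0.1569, -0.0371, 0.0016, 0.0], [0.1, 0.0, 10.9, -0.2093, -0.0495, 0.0022, 0.0], [0.1, 0.0, 13.7, -0.2616, -0.0618, 0.0027, 0.0]]]
```

Emit:
{"fn": "move_arm", "kwargs": {"plan": [[[0.1,0,2.7,-0.052,-0.012,0,0],[0.1,0,5.4,-0.105,-0.025,0,0],[0.1,0,8.2,-0.157,-0.037,0,0],[0.1,0,10.9,-0.209,-0.05,0,0],[0.1,0,13.7,-0.262,-0.062,0,0]]]}}

```text
time: 2.82
eef_pos: [0.611, -0.012, 0.263]
tcp_rot: [0.478, 0.878, -0.0, 0.001]
contact_force: [1.1, 0.3, 0.1]
opening: -0.001
```

```bash
cat >> h.py <<'E'
def wproj(cal,pos,quat,P):
    P=np.atleast_2d(P);t=R.from_quat(quat).inv().apply(P-pos)
    H=cal["hand_eye"];c=(t-H[:3,3])@H[:3,:3];c=c*[1,-1,-1]
    K=cal["mtx"];r=np.hypot(c[:,0],c[:,1]);a=np.arctan2(r,c[:,2])
    return np.c_[K[0,2]+K[0,0]*a*c[:,0]/r,K[1,2]+K[0,0]*a*c[:,1]/r]
def wray(cal,pos,quat,px,z):
    K=cal["mtx"];d=np.array([px[0]-K[0,2],px[1]-K[1,2]]);r=np.hypot(*d);a=r/K[0,0]
    c=np.array([np.sin(a)*d[0]/r,-np.sin(a)*d[1]/r,-np.cos(a)])
    H=cal["hand_eye"];q=R.from_quat(quat);o=q.apply(H[:3,3])+pos;v=q.apply(H[:3,:3]@c)
    return o+v*(z-o[2])/v[2]
E
python3 - <<'E'
from h import *
s=get_state();print(s["time"],s["eef_pos"])
im=read_camera("wrist");cv2.imwrite("pics/w1.png",im[:,:,::-1])
cal=get_calibration("wrist")
for q,z in [("cover",.166),("bar",.175),("notch",.172),("lug",.171)]:
    print(q,[(d["p"],d["centre"],wray(cal,s["eef_pos"],s["tcp_rot"],d["centre"],z).round(4)) for d in pinpoint("wrist",q)][:2])
E
```

```text
2.825 [ 0.61098915 -0.01200569  0.26297498]
cover [(0.91, [256.4, 188.7], array([ 0.5877, -0.0097,  0.166 ]))]
bar [(0.97, [253.0, 190.4], array([ 0.5856, -0.0098,  0.175 ]))]
notch [(0.84, [243.8, 92.9], array([0.5423, 0.0466, 0.172 ]))]
lug [(0.94, [318.4, 253.7], array([ 0.6573, -0.0273,  0.171 ])), (0.67, [70.9, 125.8], array([ 0.427 , -0.0456,  0.171 ]))]
```

View pics/w1.png

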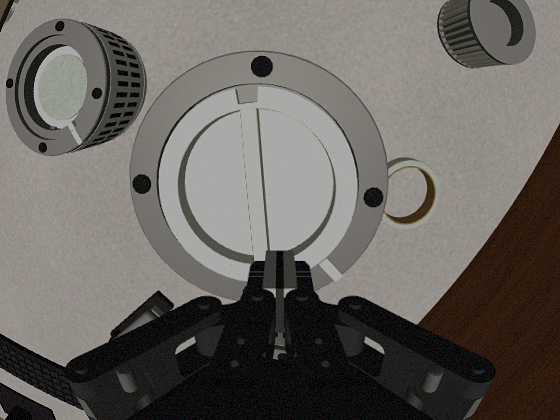

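Run:
```python
from h import *
s=get_state();cal=get_calibration("wrist")
w=lambda p,z:wray(cal,s["eef_pos"],s["tcp_rot"],p,z)
for p in [(241,108),(258,108),(254,250),(268,250),(247,94),(331,270),(322,262),(340,278)]:
    print(p,w(p,.173).round(4))
a=w((249.5,108),.173)-w((261,250),.173);print(np.degrees(np.arctan2(a[1],a[0])))
F=[w(p,.172) for p in [(262,66),(142,184),(373,197)]];print(np.array(F).round(4),(F[1]+F[2])/2)
im=cv2.imread("pics/w1.png")
cv2.imwrite("pics/w1c.png",cv2.resize(im[60:300,150:400],None,fx=2.5,fy=2.5,interpolation=cv2.INTER_CUBIC))
```

```text
(241, 108) [0.5452 0.0381 0.173 ]
(258, 108) [0.5554 0.0445 0.173 ]
(254, 250) [ 0.6105 -0.0495  0.173 ]
(268, 250) [ 0.6197 -0.0435  0.173 ]
(247, 94) [0.5435 0.0488 0.173 ]
(331, 270) [ 0.6727 -0.0312  0.173 ]
(322, 262) [ 0.662  -0.0291  0.173 ]
(340, 278) [ 0.6838 -0.0333  0.173 ]
126.42315544495371
[[ 0.5414  0.0713  0.172 ]
 [ 0.5075 -0.0518  0.172 ]
 [ 0.6638  0.0368  0.172 ]] [ 0.58566665 -0.00748031  0.172     ]
```

View pics/w1c.png

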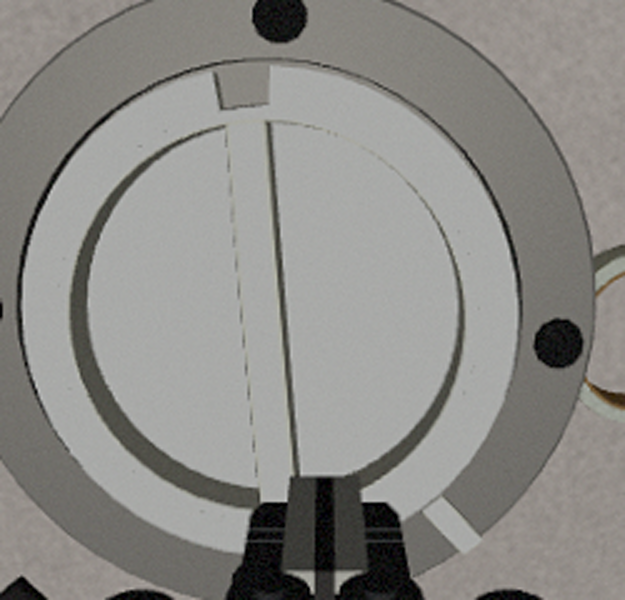

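```bash
sed -i 's/^C=.*/C=np.array([.588,-.009])/' h.py
python3 - <<'E'
from h import *
p=fing(125.5,-.026,-.022,np.array([.588,-.009]));print(p)
s=get_state()
show(lin((*s["eef_pos"],123),(*p,.205,125.5),3)+lin((*p,.205,125.5),(*p,.180,125.5),2))
E
```

```text
[ 0.62100882 -0.01739154]
now 3.075 [ 0.6099 -0.0103  0.2625]
[[[-0.0, 0.0, -0.8, -0.004, 0.0018, 0.0192, 0.0], [-0.0, 0.0, -1.7, -0.008, 0.0037, 0.0383, 0.0], [-0.0, 0.0, -2.5, -0.012, 0.0055, 0.0575, 0.0], [-0.0, 0.0, -2.5, -0.012, 0.0055, 0.07, 0.0], [-0.0, 0.0, -2.5, -0.012, 0.0055, 0.0825, 0.0]]]
```

Emit:
{"fn": "move_arm", "kwargs": {"plan": [[[0,0,-0.8,-0.006,0.0027,0.019,0],[0,0,-1.7,-0.012,0.0055,0.038,0],[0,0,-2.5,-0.012,0.0055,0.0575,0],[0,0,-2.5,-0.012,0.0055,0.07,0],[0,0,-2.5,-0.012,0.0055,0.0825,0]]]}}

```text
time: 3.7
eef_pos: [0.6208, -0.0172, 0.1788]
tcp_rot: [0.458, 0.889, -0.0, -0.0]
contact_force: [0.1, -0.7, 0.1]
opening: -0.003
```

Run:
```python
from h import *
s=get_state();print(s["eef_pos"],s["contact_force"])
im=read_camera("wrist");cv2.imwrite("pics/w2.png",im[:,:,::-1])
p=fing(125.5,-.026,-.022)
show(lin((*s["eef_pos"],125.5),(*p,.163,125.5),4)+[(*p,.163,125.5)])
```

```text
[ 0.62078396 -0.01718084  0.17879891] [ 0.06609738 -0.70579614  0.05559668]
now 3.75 [ 0.6199 -0.0171  0.177 ]
[[[-0.2, -0.1, -0.0, -0.0007, 0.0007, 0.0021, 0.0], [-0.2, -0.1, -0.0, -0.0008, 0.0007, 0.0061, 0.0], [-0.2, -0.1, -0.0, -0.0009, 0.0007, 0.01, 0.0], [-0.2, -0.1, -0.0, -0.0009, 0.0008, 0.014, 0.0], [-0.2, -0.1, -0.0, -0.0009, 0.0008, 0.014, 0.0]]]
```

View pics/w2.png

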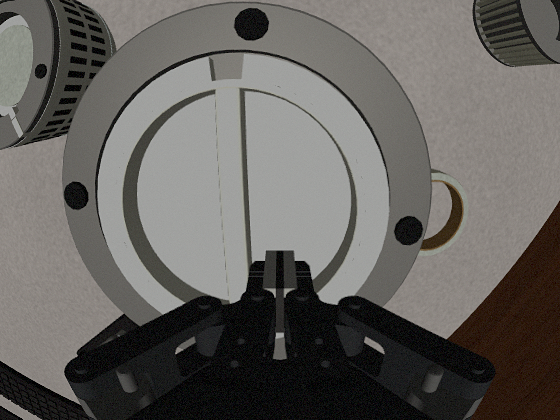

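The finger is beside the near end of the bar, on its lug side: pads at columns 265-297, bar at 222-247. Pushing left turns the notch clockwise towards the lug. Next I go down into the recess.

Emit:
{"fn": "move_arm", "kwargs": {"plan": [[[0,0,0,0,0,0.004,0],[0,0,0,0,0,0.008,0],[0,0,0,0,0,0.012,0],[0,0,0,0,0,0.0145,0],[0,0,0,0,0,0.0145,0]]]}}

```text
time: 4.38
eef_pos: [0.6198, -0.0171, 0.1624]
tcp_rot: [0.458, 0.889, -0.001, -0.002]
contact_force: [-0.4, -0.0, 0.0]
opening: -0.001
```

Run:
```python
from h import *
# arc: finger at cover-frame (u,v)=(-.026,-.013); th from 125.5 down
s=get_state();print(s["eef_pos"],s["contact_force"])
T=[(*fing(125.5,-.026,-.018),.164,125.5),(*fing(125.5,-.026,-.014),.164,125.5)]
T+=[(*fing(t,-.026,-.014),.164,t) for t in (121,116,110)]
show(T)
```

```text
[ 0.61976062 -0.01708266  0.16238862] [-0.37760598 -0.02123572  0.00240598]
now 4.375 [ 0.6198 -0.0171  0.1624]
[[[-0.2, -0.2, -0.0, -0.001, -0.0032, -0.0016, 0.0], [-0.2, -0.2, -0.0, -0.001, -0.0072, -0.0016, 0.0], [-0.2, -0.1, 4.5, -0.002, -0.0093, -0.0016, 0.0], [-0.2, -0.1, 9.5, -0.0029, -0.0117, -0.0016, 0.0], [-0.2, -0.1, 15.5, -0.0038, -0.0146, -0.0016, 0.0]]]
```

Emit:
{"fn": "move_arm", "kwargs": {"plan": [[[0,0,0,-0.001,-0.003,-0.001,0],[0,0,0,-0.001,-0.007,-0.001,0],[0,0,4.5,-0.002,-0.0093,-0.001,0],[0,0,9.5,-0.003,-0.0117,-0.001,0],[0,0,15.5,-0.004,-0.0146,-0.001,0]]]}}

```text
time: 5.0
eef_pos: [0.6114, -0.0291, 0.1644]
tcp_rot: [0.575, 0.818, 0.0, 0.0]
contact_force: [3.2, 0.3, -1.0]
opening: 0.0
```

Run:
```python
from h import *
s=get_state();print(s["eef_pos"],s["contact_force"])
im=read_camera("wrist");cv2.imwrite("pics/w3.png",im[:,:,::-1])
show([(*fing(t,-.026,-.014),.164,t) for t in (104,97,90,83,76)])
```

```text
[ 0.61144819 -0.02906045  0.16437313] [ 3.19152743  0.28715999 -1.01577035]
now 5.05 [ 0.6108 -0.0294  0.1642]
[[[-0.1, -0.0, 5.7, -0.0004, -0.0032, 0.0002, 0.0], [-0.1, -0.0, 12.7, -0.0016, -0.0066, 0.0002, 0.0], [-0.1, -0.0, 19.7, -0.0023, -0.0102, 0.0002, 0.0], [-0.1, 0.0, 26.7, -0.0027, -0.0137, 0.0002, 0.0], [-0.1, 0.0, 33.7, -0.0026, -0.0173, 0.0002, 0.0]]]
```

View pics/w3.png

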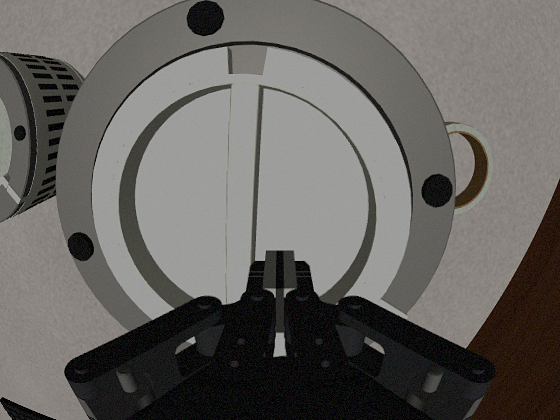

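The cover is turning with the finger: the notch is now at (247,60), and the force is about 3 N. I carry on along the arc.

Emit:
{"fn": "move_arm", "kwargs": {"plan": [[[0,0,5.7,-0.0004,-0.0032,0,0],[0,0,12.7,-0.0016,-0.0066,0,0],[0,0,19.7,-0.0023,-0.0102,0,0],[0,0,26.7,-0.0027,-0.0137,0,0],[0,0,33.7,-0.0026,-0.0173,0,0]]]}}

```text
time: 5.68
eef_pos: [0.5965, -0.0386, 0.1652]
tcp_rot: [0.789, 0.614, 0.0, 0.002]
contact_force: [3.7, -1.9, 0.0]
opening: 0.002
```

Run:
```python
from h import *
show([(*fing(t,-.026,-.014),.164,t) for t in (69,61,53,45,37)])
```

```text
now 5.675 [ 0.5965 -0.0386  0.1652]
[[[0.2, 0.1, 6.8, -0.0009, -0.0046, 0.0011, 0.0], [0.2, 0.1, 14.8, -0.0021, -0.0086, 0.0011, 0.0], [0.2, 0.1, 22.8, -0.0028, -0.0126, 0.0011, 0.0], [0.2, 0.0, 30.8, -0.0029, -0.0167, 0.0011, 0.0], [0.2, 0.0, 38.8, -0.0025, -0.0208, 0.0011, 0.0]]]
```

Emit:
{"fn": "move_arm", "kwargs": {"plan": [[[0,0,6.8,-0.0009,-0.0046,0.001,0],[0,0,14.8,-0.0021,-0.0086,0.001,0],[0,0,22.8,-0.0028,-0.0126,0.001,0],[0,0,30.8,-0.0029,-0.0167,0.001,0],[0,0,38.8,-0.0025,-0.0208,0.001,0]]]}}

```text
time: 6.3
eef_pos: [0.5764, -0.0378, 0.1652]
tcp_rot: [0.949, 0.316, 0.001, 0.004]
contact_force: [1.2, -4.1, 0.7]
opening: -0.001
```

Run:
```python
from h import *
im=read_camera("wrist");cv2.imwrite("pics/w4.png",im[:,:,::-1])
im=read_camera("top");cv2.imwrite("pics/t4.png",cv2.resize(im[150:260,220:340,::-1],None,fx=5,fy=5,interpolation=cv2.INTER_CUBIC))
show([(*fing(t,-.026,-.014),.164,t) for t in (32,26,20,14,8)])
```

```text
now 6.4 [ 0.576  -0.0373  0.1649]
[[[0.4, -0.0, 5.1, -0.0005, -0.0037, 0.0008, 0.0], [0.4, -0.0, 11.1, -0.0016, -0.0066, 0.0008, 0.0], [0.4, -0.1, 17.1, -0.0023, -0.0096, 0.0008, 0.0], [0.4, -0.1, 23.1, -0.0028, -0.0126, 0.0008, 0.0], [0.4, -0.1, 29.1, -0.0029, -0.0157, 0.0008, 0.0]]]
```

View pics/w4.png

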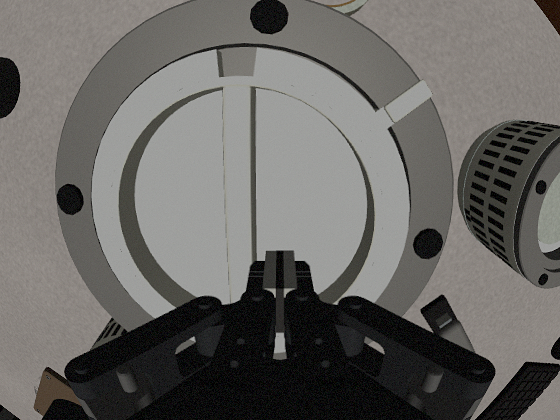

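Emit:
{"fn": "move_arm", "kwargs": {"plan": [[[0,0,5,-0.0005,-0.0037,0.0008,0],[0,0,11,-0.0016,-0.0066,0.0008,0],[0,0,17,-0.0023,-0.0096,0.0008,0],[0,0,23,-0.0028,-0.0126,0.0008,0],[0,0,29,-0.0029,-0.0157,0.0008,0]]]}}

```text
time: 7.02
eef_pos: [0.5641, -0.0291, 0.1647]
tcp_rot: [0.997, 0.071, 0.002, 0.006]
contact_force: [-1.3, -8.0, 1.5]
opening: -0.003
```

Run:
```python
from h import *
s=get_state();cal=get_calibration("wrist")
im=read_camera("wrist");cv2.imwrite("pics/w5.png",im[:,:,::-1])
for q,z in [("notch",.178),("lug",.172),("bar",.175)]:
    for d in pinpoint("wrist",q)[:1]:
        P=wray(cal,s["eef_pos"],s["tcp_rot"],d["centre"],z);print(q,d["p"],d["centre"],P.round(4),np.degrees(np.arctan2(P[1]-C[1],P[0]-C[0])))
show([(*fing(t,-.026,-.014),.164,t) for t in (4,0,-4,-8,-8)])
```

```text
lug 0.87 [313.0, 71.2] [ 0.6561 -0.0298  0.172 ] -16.978447902434723
bar 0.66 [236.3, 228.9] [ 0.5851 -0.007   0.175 ] 145.83764446077708
now 7.225 [ 0.5639 -0.0285  0.1645]
[[[0.5, -0.1, 4.3, -0.0003, -0.0038, 0.0004, 0.0], [0.5, -0.1, 8.3, -0.0011, -0.0057, 0.0004, 0.0], [0.5, -0.1, 12.3, -0.0017, -0.0077, 0.0004, 0.0], [0.5, -0.2, 16.3, -0.0022, -0.0097, 0.0004, 0.0], [0.5, -0.2, 16.3, -0.0022, -0.0097, 0.0004, 0.0]]]
```

View pics/w5.png

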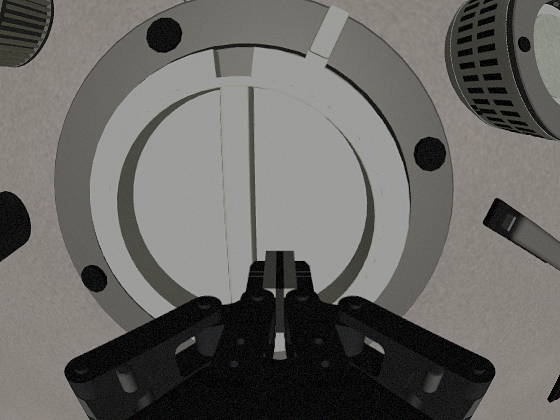

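Emit:
{"fn": "move_arm", "kwargs": {"plan": [[[0,0,4,-0.0003,-0.003,0.0004,0],[0,0,8,-0.0011,-0.0055,0.0004,0],[0,0,12,-0.0017,-0.0077,0.0004,0],[0,0,16,-0.0022,-0.0097,0.0004,0],[0,0,16,-0.0022,-0.0097,0.0004,0]]]}}

```text
time: 7.85
eef_pos: [0.5593, -0.0214, 0.1642]
tcp_rot: [0.998, -0.065, 0.0, 0.007]
contact_force: [-2.9, -6.9, 2.1]
opening: 0.001
```

Run:
```python
from h import *
im=read_camera("wrist");cv2.imwrite("pics/w6.png",im[:,:,::-1])
show([(*fing(t,-.026,-.014),.164,t) for t in (-10,-12,-14,-16,-18)])
```

```text
now 7.9 [ 0.5593 -0.0214  0.1642]
[[[0.8, -0.1, 2.6, 0.0003, -0.0032, 0.0002, 0.0], [0.8, -0.1, 4.6, -0.0002, -0.0041, 0.0002, 0.0], [0.8, -0.1, 6.6, -0.0006, -0.0051, 0.0001, 0.0], [0.8, -0.1, 8.6, -0.0009, -0.006, 0.0001, 0.0], [0.8, -0.2, 10.6, -0.0013, -0.007, 0.0001, 0.0]]]
```

View pics/w6.png

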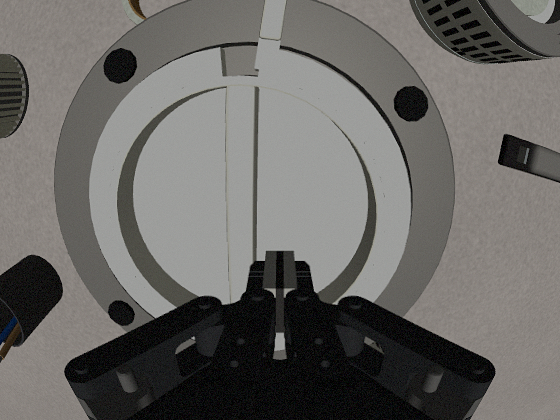

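Notch at columns 221-258, lug white at about 258-282. About 13° is left, so I push slowly now.

Emit:
{"fn": "move_arm", "kwargs": {"plan": [[[0,0,2,0,-0.002,0,0],[0,0,4,0,-0.0035,0,0],[0,0,6,-0.0005,-0.005,0,0],[0,0,8,-0.001,-0.006,0,0],[0,0,8,-0.001,-0.006,0,0]]]}}

```text
time: 8.52
eef_pos: [0.5583, -0.0167, 0.1642]
tcp_rot: [0.991, -0.133, -0.0, 0.009]
contact_force: [-2.2, -6.0, 0.2]
opening: -0.004
```

Run:
```python
from h import *
im=read_camera("wrist");cv2.imwrite("pics/w7.png",im[:,:,::-1])
show([(*fing(t,-.026,-.014),.164,t) for t in (-18,-19,-20,-21,-22)])
```

```text
now 8.575 [ 0.5583 -0.0168  0.1642]
[[[1.0, -0.1, 2.8, -0.0001, -0.0026, 0.0001, 0.0], [1.0, -0.1, 3.8, -0.0003, -0.003, 0.0001, 0.0], [1.0, -0.2, 4.8, -0.0005, -0.0035, 0.0001, 0.0], [1.0, -0.2, 5.8, -0.0007, -0.004, 0.0001, 0.0], [1.0, -0.2, 6.8, -0.0009, -0.0044, 0.0001, 0.0]]]
```

View pics/w7.png

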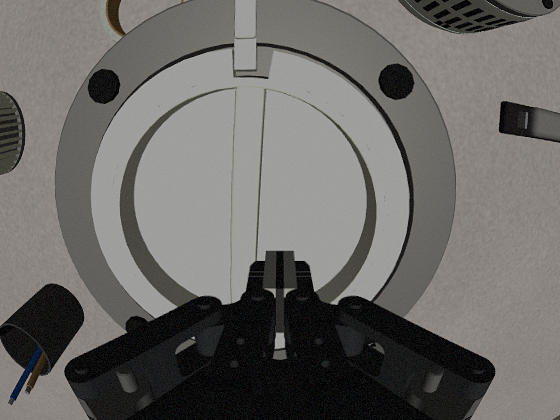

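Run:
```python
from h import *
im=cv2.imread("pics/w7.png")
a=cv2.resize(im[20:110,190:310],None,fx=6,fy=6,interpolation=cv2.INTER_CUBIC)
cv2.imwrite("pics/w7c.png",a)
im=read_camera("side");cv2.imwrite("pics/s7.png",cv2.resize(im[110:230,210:350,::-1],None,fx=5,fy=5,interpolation=cv2.INTER_CUBIC))
print(get_state()["contact_force"])
```

```text
[-2.14209545 -6.32294638  1.46251613]
```

View pics/w7c.png

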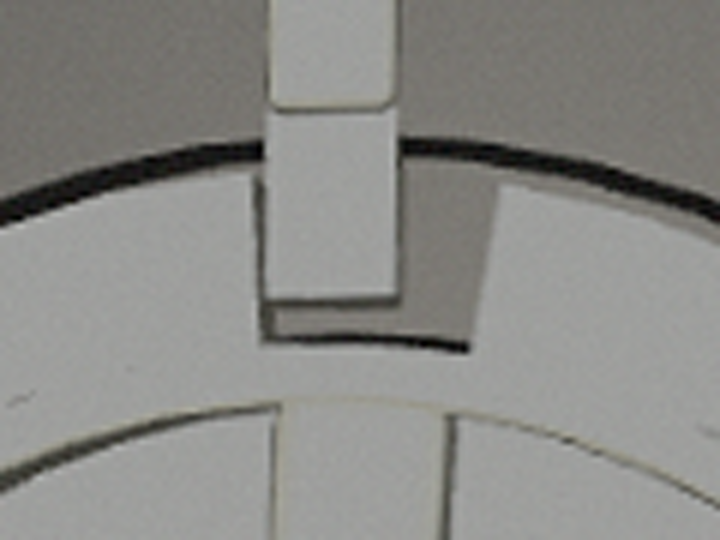

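View pics/s7.png

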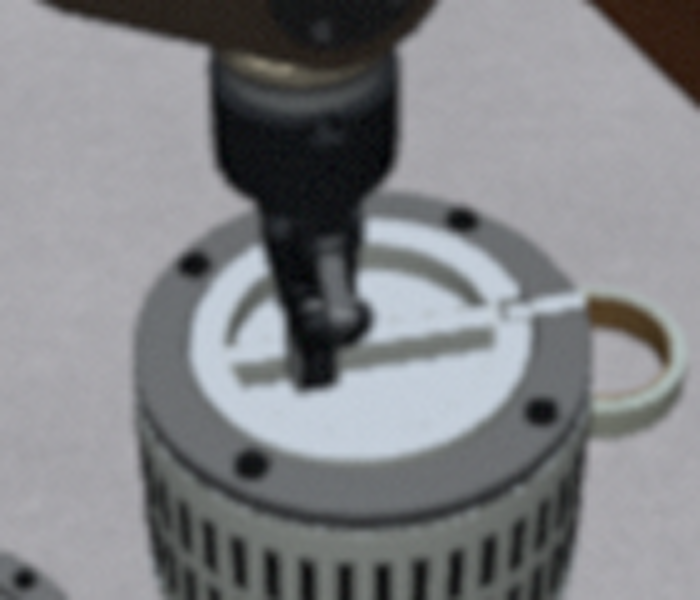

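The lug stands inside the notch, at crop columns 265-400 of the 255-490 opening, and the notch's trailing edge is against it, so the cover is keyed. I back off the bar, then lift out.

Emit:
{"fn": "move_arm", "kwargs": {"plan": [[[0,0,0,0,0.004,0,0],[0,0,0,0,0.008,0,0],[0,0,0,0,0.009,-0.012,0],[0,0,0,0,0.009,-0.035,0],[0,0,0,0,0.009,-0.06,0]]]}}

```text
time: 9.25
eef_pos: [0.5561, -0.0241, 0.2255]
tcp_rot: [0.991, -0.132, -0.0, 0.008]
contact_force: [-0.4, -0.1, 0.5]
opening: 0.004
```

Run:
```python
from h import *
s=get_state();cal=get_calibration("wrist")
im=read_camera("wrist");cv2.imwrite("pics/w8.png",im[:,:,::-1])
for q,z in [("notch",.174),("lug",.17),("bar",.172),("cover",.163)]:
    for d in pinpoint("wrist",q)[:1]:
        P=wray(cal,s["eef_pos"],s["tcp_rot"],d["centre"],z);print(q,d["p"],d["centre"],P.round(4))
show(lin((*s["eef_pos"],-16),(*C,.20,-16),4)+[(*C,.19,-16)])
```

```text
notch 0.79 [244.8, 72.5] [ 0.6542 -0.0312  0.174 ]
lug 0.98 [360.1, 336.9] [ 0.4442 -0.0626  0.17  ]
bar 0.79 [239.2, 189.8] [ 0.5862 -0.0077  0.172 ]
now 9.5 [ 0.5558 -0.0242  0.2237]
[[[1.0, -0.1, 0.8, 0.007, -0.006, 0.0045, 0.0], [1.0, -0.1, 0.8, 0.0137, -0.0118, 0.0108, 0.0], [1.0, -0.1, 0.8, 0.0204, -0.0177, 0.0171, 0.0], [1.0, -0.1, 0.8, 0.0271, -0.0235, 0.0234, 0.0], [1.0, -0.1, 0.8, 0.0271, -0.0237, 0.0334, 0.0]]]
```

View pics/w8.png

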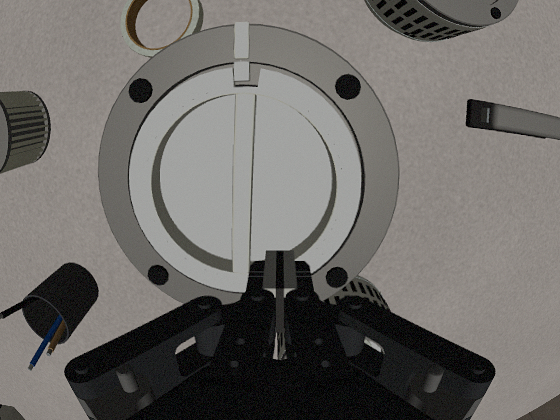

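Run:
```python
from h import *
s=get_state();cal=get_calibration("wrist")
w=lambda p,z:wray(cal,s["eef_pos"],s["tcp_rot"],p,z)
F=np.array([w(p,.172) for p in [(140,91),(348,86),(158,275),(337,277)]]);print(F.mean(0))
b=[(w((x1,y),.172)+w((x2,y),.172))/2 for x1,x2,y in [(235,256,100),(233.5,253,260)]];print(b, np.degrees(np.arctan2(*(b[0]-b[1])[[1,0]])))
n=b[0]-b[1];n/=np.linalg.norm(n);print("dist of C to bar line",np.cross(n,np.r_[C,.172]-b[1])[2])
```

```text
[ 0.58660733 -0.01013678  0.172     ]
[array([ 0.63784938, -0.02722497,  0.172     ]), array([0.53929553, 0.00404733, 0.172     ])] -17.604843170239818
dist of C to bar line 0.00229443552610107
```

Run:
```python
from h import *
s=get_state();D=(.587,-.011)
show(lin((*s["eef_pos"],-17),(*D,.20,-17),3)+[(*D,.19,-17),(*D,.18,-17)])
```

```text
now 9.5 [ 0.5558 -0.0242  0.2237]
[[[1.0, -0.1, 1.8, 0.0089, -0.0071, 0.0078, 0.0], [1.0, -0.1, 1.8, 0.0178, -0.0142, 0.0156, 0.0], [1.0, -0.1, 1.8, 0.0266, -0.0213, 0.0234, 0.0], [1.0, -0.1, 1.8, 0.0266, -0.0215, 0.0334, 0.0], [1.0, -0.1, 1.8, 0.0266, -0.0217, 0.0434, 0.0]]]
```

Emit:
{"fn": "move_arm", "kwargs": {"plan": [[[1,0,1.8,0.0133,-0.0107,0.004,0],[1,0,1.8,0.0266,-0.0213,0.014,0],[1,0,1.8,0.0266,-0.0213,0.0234,0],[1,0,1.8,0.0266,-0.0215,0.0334,0],[1,0,1.8,0.0266,-0.0217,0.0434,0]]]}}

```text
time: 10.12
eef_pos: [0.5865, -0.011, 0.1788]
tcp_rot: [0.989, -0.148, 0.0, -0.0]
contact_force: [0.2, 0.3, -0.3]
opening: 0.001
```

Run:
```python
from h import *
im=read_camera("wrist");cv2.imwrite("pics/w9.png",im[100:360,120:440,::-1].repeat(2,0).repeat(2,1))
D=(.587,-.011)
show([(*D,z,-17) for z in (.177,.175,.173,.1715,.1705)])
```

```text
now 10.175 [ 0.5857 -0.0109  0.1773]
[[[-0.0, 0.1, -0.0, 0.0013, -0.0003, 0.0003, 0.0], [-0.0, 0.1, -0.0, 0.0013, -0.0003, 0.0023, 0.0], [-0.0, 0.1, -0.0, 0.0013, -0.0003, 0.0043, 0.0], [-0.0, 0.1, -0.0, 0.0013, -0.0003, 0.0058, 0.0], [-0.0, 0.1, -0.0, 0.0013, -0.0003, 0.0068, 0.0]]]
```

View pics/w9.png

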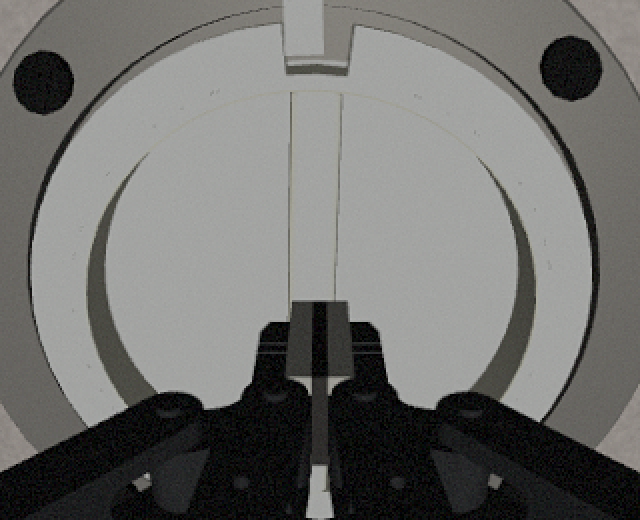

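The tip is centred over the bar to within about 2 mm. I shift by -1.5 mm in y and press down.

Emit:
{"fn": "move_arm", "kwargs": {"plan": [[[0,0,0,0.001,-0.0015,0.001,0],[0,0,0,0.001,-0.0015,0.003,0],[0,0,0,0.001,-0.0015,0.005,0],[0,0,0,0.001,-0.0015,0.006,0],[0,0,0,0.001,-0.0015,0.007,0]]]}}

```text
time: 10.8
eef_pos: [0.5873, -0.0098, 0.1716]
tcp_rot: [0.989, -0.148, -0.001, -0.0]
contact_force: [-1.8, 1.0, 5.6]
opening: 0.001
```

Emit:
{"fn": "move_arm", "kwargs": {"plan": [[[0,0,0,0,0,0.0008,0],[0,0,0,0,0,0.0016,0],[0,0,0,0,0,0.0024,0],[0,0,0,0,0,0.003,0],[0,0,0,0,0,0.003,0]]]}}

```text
time: 11.42
eef_pos: [0.5879, -0.0099, 0.1701]
tcp_rot: [0.989, -0.148, 0.0, -0.0]
contact_force: [-3.5, 0.2, 6.3]
opening: 0.001
```

Emit:
{"fn": "move_arm", "kwargs": {"plan": [[[0,0,0,0,0,0.001,0],[0,0,0,0,0,0.002,0],[0,0,0,0,0,0.003,0],[0,0,0,0,0,0.003,0],[0,0,0,0,0,0.003,0]]]}}

```text
time: 12.05
eef_pos: [0.588, -0.0099, 0.17]
tcp_rot: [0.989, -0.148, 0.0, 0.0]
contact_force: [-6.7, -0.7, 12.4]
opening: -0.001
```

Run:
```python
from h import *
s=get_state();print(s["eef_pos"],s["contact_force"],s["wrist_torque"])
im=read_camera("wrist");cv2.imwrite("pics/w10.png",im[100:360,120:440,::-1].repeat(2,0).repeat(2,1))
```

```text
[ 0.58797456 -0.00989135  0.17002041] [-6.73367021 -0.74682962 12.41701039] [0.14832995 1.15510873 0.03323531]
```

View pics/w10.png

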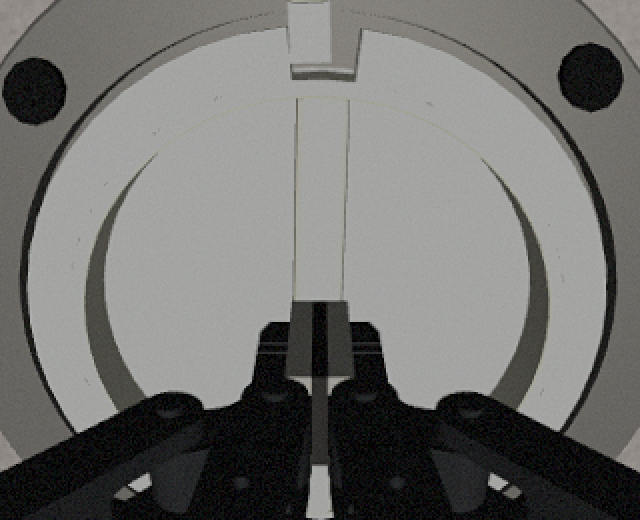

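Emit:
{"fn": "move_arm", "kwargs": {"plan": [[[0,0,0,-0.001,0,0.0015,0],[0,0,0,-0.001,0,0.003,0],[0,0,0,-0.001,0,0.0045,0],[0,0,0,-0.001,0,0.006,0],[0,0,0,-0.001,0,0.006,0]]]}}

```text
time: 12.72
eef_pos: [0.588, -0.0099, 0.1699]
tcp_rot: [0.989, -0.148, 0.001, 0.001]
contact_force: [-9.4, 1.2, 21.6]
opening: -0.005
```

It's firm at z = 0.170, the home height for the bar top, under 21 N. I lift and check.

Emit:
{"fn": "move_arm", "kwargs": {"plan": [[[0,0,0,0,0,-0.003,0],[0,0,0,0,0,-0.01,0],[0,0,0,-0.01,0,-0.03,0],[0,0,0,-0.03,0,-0.055,0],[0,0,0,-0.04,0,-0.08,0]]]}}

```text
time: 13.35
eef_pos: [0.5485, 0.0023, 0.2492]
tcp_rot: [0.989, -0.148, -0.0, 0.0]
contact_force: [0.8, 0.3, -0.5]
opening: 0.003
```

Run:
```python
from h import *
s=get_state();print(s["eef_pos"],s["contact_force"])
im=read_camera("wrist");cv2.imwrite("pics/w11.png",cv2.resize(im[30:300,80:420,::-1],None,fx=2.2,fy=2.2,interpolation=cv2.INTER_CUBIC))
im=read_camera("side");cv2.imwrite("pics/s11.png",cv2.resize(im[110:230,210:350,::-1],None,fx=5,fy=5,interpolation=cv2.INTER_CUBIC))
```

```text
[0.54854132 0.00227073 0.24919544] [ 0.7671008   0.30485593 -0.4841153 ]
```

View pics/w11.png

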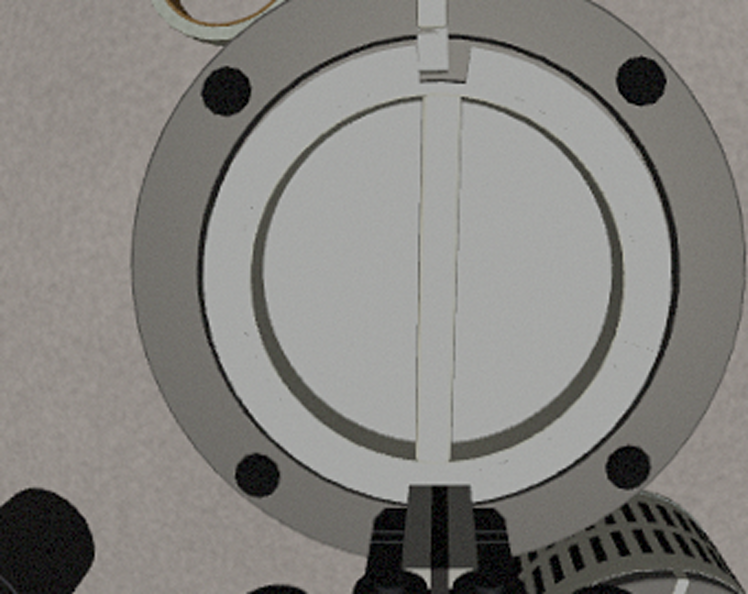

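View pics/s11.png

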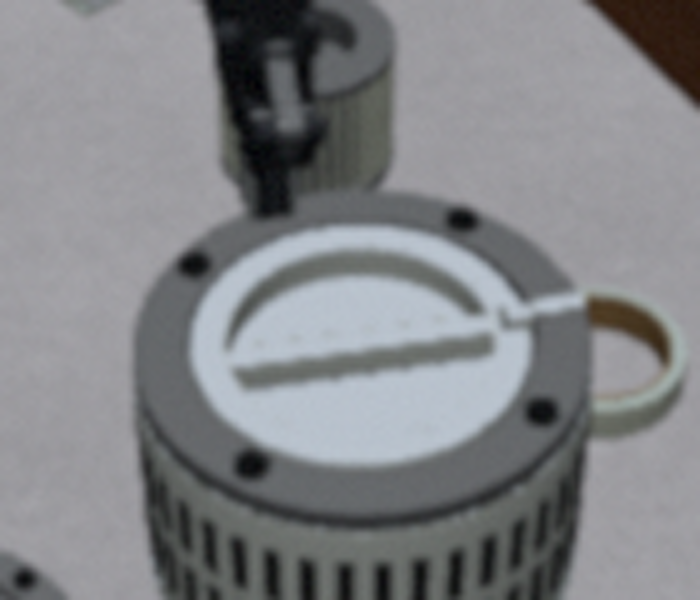

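Run:
```python
from h import *
a=cv2.imread("pics/s7.png",0).astype(np.float32);b=cv2.imread("pics/s11.png",0).astype(np.float32)
for n,(x0,x1,y0,y1) in dict(barRight=(400,495,310,375),rimR=(455,525,340,430),foot=(510,580,380,440),footL=(160,230,235,295),barLeft=(225,275,355,400)).items():
    A=a[y0:y1,x0:x1].copy();best=None
    r=cv2.matchTemplate(b[y0-25:y1+25,x0-25:x1+25],A,cv2.TM_CCOEFF_NORMED)
    _,m,_,l=cv2.minMaxLoc(r);print(n,m,np.array(l)-25,"crop px (5/px)")
c=get_calibration("side")
P=np.array([.588+.05*np.cos(-.29),-.009+.05*np.sin(-.29),.17]);print("px per mm z",(proj(c,P+[0,0,.001])-proj(c,P))[0])
# predicted
for dz in(0,.004):
    u=np.array([np.cos(-.29),np.sin(-.29)])
    print(dz,(proj(c,np.r_[C+u*.06,.17+dz])-[210,110])*5)
```

```text
barRight 0.9891930222511292 [-24  10] crop px (5/px)
rimR 0.9954321980476379 [1 7] crop px (5/px)
foot 0.9742746353149414 [1 1] crop px (5/px)
footL 0.9918233156204224 [1 0] crop px (5/px)
barLeft 0.9930290579795837 [1 4] crop px (5/px)
px per mm z [ 0.01530847 -0.31940453]
0 [[490.3054425  311.77985929]]
0.004 [[490.67444528 305.37592803]]
```

The fixed feet shifted by 1 crop px or less between the two side pictures. The lug-side rim dropped 7 crop px, about 4 mm, which is the catch height. The arm is clear, so I'll take a last overview and hand in.

Run:
```python
from h import *
im=read_camera("top");cv2.imwrite("pics/t12.png",im[:,:,::-1])
a=cv2.imread("pics/top0.png",0).astype(int);b=cv2.cvtColor(im,cv2.COLOR_RGB2GRAY).astype(int)
for n,(x0,x1,y0,y1) in dict(filter=(140,195,130,185),stapler=(365,435,205,245),tape=(238,278,128,160),cup=(125,178,225,265)).items():
    print(n,np.abs(a-b)[y0:y1,x0:x1].mean().round(1))
s=get_state();print(s["time"],s["eef_pos"],s["contact_force"])
```

```text
filter 11.9
stapler 12.3
tape 12.8
cup 9.8
13.5 [0.5501198  0.00193391 0.25055465] [ 0.17484717 -0.12228432 -0.17999416]
```

View pics/t12.png

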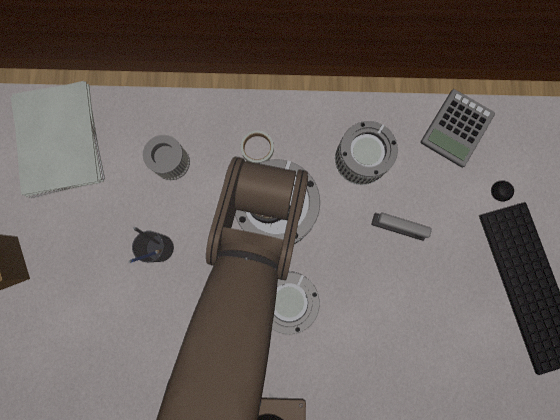

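The filter (166,157), stapler (402,226), tape (257,148) and cup (153,247) are where they were. The average pixel difference is only an overall brightness change.

```bash
python3 -c "
from plant import *
print(ticket.sign_off())"
```

```text
the job is handed in; nothing more can be done
None
```

The cover is keyed over the lug and pressed home, and I handed the job in at about 13.5 s. With the closed fingertip in the recess I pushed the bar about 140° clockwise until the lug stood in the notch, using no more than about 8 N in the readings. After lifting the finger clear, I pressed the middle of the bar with up to about 22 N.

**Checks that agreed:**
- **Height:** the bar top stopped firmly at 0.170 m, which is its home height.
- **Lug side:** between the side pictures before and after pressing, the lug-side rim dropped about 4 mm, matching the catch height. The gap round the cover looks even in the wrist picture.
- **Bystanders:** the filter, stapler, tape and pen cup look unmoved in the last top picture.
- **Arm:** it ended clear, with no contact force.

**Checks that were weak or disagreed:**
- **Snap not seen:** I did not see the catches give way as a distinct force peak. The highest vertical force read between moves was 5.6–6.3 N while the bar went down to 0.170 m, less than the 8–12 N expected. It then rose to about 22 N without moving further.
- **Sideways force:** about 9 N built up sideways during the press, and was gone after lifting.
- **Bar matching:** in the side-picture comparison the match for the bar's lug end failed, so I relied on the rim. The bar's other end also appeared to drop by about 2 mm.
- **Desk comparison:** brightness changed between the first and last top pictures, so I compared positions by eye instead of by pixel difference.

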